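Sort the finished engraving jobs into their trays

ROBOT

A 6-joint arm with a two-finger parallel gripper is mounted at the origin on the work surface. World frame = base frame: x ahead of the robot, y to its left, z up, the work surface at z = 0. Lengths are in mm, angles in rad, forces in N, time in s.
With the tool pointing down it reaches from about 425 to 925 mm from the base axis. Payload 12.5 kg.
Tool frame: the origin (TCP) lies midway between the tips of the shut fingers; the grasp point (between the pads) lies env.grip_depth behind it (env.grip_depth is the distance from the TCP to the grasp point, in mm); z points along the fingers, y is the line along which they close (so a half turn about z gives the same grasp; the last joint's range is limited). The gripper opens to 85 mm and grips with 20 to 120 N. Pads are 22 mm wide; open, the fingers measure 114 mm over their backs; the gripper's body (76 mm by 85 mm) begins 54 mm behind the grasp point. The pads swing forward as they close: fully open they stand 13 mm farther back than shut.
Start: joints at [1.067, 0.491, 1.559, -0, 1.092, -0.106], TCP at [242.104, 576.221, 231.327] pointing down, gripper open.
Joint ranges: [-3.1, 3.1], [-0.84, 2.19], [0.05, 2.79], [-1.13, 4.28], [0.06, 2.93], [-2.69, 2.69]. Speed limits (rad/s): [2.22, 2.22, 2.79, 3.14, 3.14, 3.14].

INTERFACE

Orientations are given as a unit quaternion [x, y, z, w].
In Python, from plant import env gives the robot as it stands.
- The arm moves only by the tool arm_command, never from a script. Its argument "rows" is a list of rows, each a list of 4 numbers: the shift along the tool's x, y, z in units of 0.4 m (1.0 is 0.4 m), then the turn about the tool's z in units of pi rad (1.0 is pi rad). In form: [[dx, dy, dz, twist], ...]. A call has exactly 10 rows; each row is the pose to reach, as a shift and turn from the pose commanded when the call began, along the tool's axes at that moment, turning the shorter way round; what a row does not reach only later rows make up. A row lasts 1/8 s, in which the tool goes at most 62.5 mm and 10.7 degrees, less where a joint would pass 70% of its speed; a pose out of reach is approached as far as the arm can. A call with a number of a shift or a turn outside -1 to 1 is refused whole. A call with a gripper value outside its range is refused whole. "hand" is the closure, from -1 (fully open) to 1 (shut), set as the call begins (left out, the last holds). The fingers move at their own pace and stop on an object; the grip force is fixed at half the most. Time passes only in rows, so rows that repeat a pose let the fingers close, or fill a call up. It gives the time, the measured TCP pose, the force, the opening and the grip force at its end, in the units of the state.
- env.observe(): the state, without advancing time (a new reading comes with each control period).
- env.get_image(name): name is "side" or "top" or "wrist"; returns the picture (400x640x3 uint8, blue, green, red); there is no depth.
- env.get_calibration(name): a dict with "vertical_fov" (degrees; the focal length in pixels is half the picture's height over the tangent of half this angle, whatever the lens; pixels are square), "cx", "cy" (the principal point, pixels), "xyz" and "attitude" of the camera in the world; the wrist camera has in their place "tool_from_camera" (4x4, takes a point from camera to tool coordinates, whose origin is the TCP and whose axes are the flange's). Camera axes: x right, y down, z forward; pixel columns grow to the right and rows downward; lengths in mm; the calibration is good to about 2 mm. The wrist camera is an equidistant fisheye: a pixel r from the principal point sees the ray r / f radians off the axis. A picture is of the moment at which its call begins: read the wrist's pose just before it. get_calibration takes no time and is no camera call.
- env.hand_in(): hands the job in; it is judged then, once.
The state is a dict: "time_s": time; "q": joint angles; "qd": joint speeds; "effort": joint torques, N m; "ee_pos": TCP position; "eef_rot": TCP orientation; "ft_force": force on the tool from outside, world axes, zero at the start; "torque": the same for the moment, N m; "finger_gap": finger opening in mm; "finger_force": force on a finger pad.
Only numpy, scipy, OpenCV 4.12 (cv2) and the standard library are available. Lean on these libraries where they do the work, as an engineer would, in place of code of your own. Each camera call takes 0.05 s, during which the arm holds its last target. There are 200 camera calls.

TASK

Sort the finished steel pieces into the three trays on the engraver's bench: both round lid knobs into the round dish, both long bars into the long tray, and the square blank into the square tray. Set each piece down on the tray's floor without dropping it, not on top of another piece, with the knobs and the blank upright, and leave the eye loupe standing where it is.

Things in the scene. Friction and masses are not known exactly. Their poses are not given: they have to be found in the camera images.
- knob_a_center (a point): round dark steel lid knob, 32 mm high, standing upright on its 28 mm foot; its head, 40 mm in diameter, is the widest part and spans 17 to 27 mm above the underside (narrow 24 mm waist below, dome 28 mm wide above). 130 g. The point is on its axis, half-way up (16 mm above the underside); z is up along the axis
- knob_b_center (a point): second lid knob, identical to the first
- bar_a_center (a point): dark steel bar 70 mm long (its x axis), 22 mm wide (y), 22 mm high (z), lying flat, two black hole marks on top. 250 g. The point is its centre, 11 mm above the underside
- bar_b_center (a point): second bar, identical to the first
- blank_center (a point): square dark steel blank 36 mm x 36 mm (x, y), 28 mm high (z), with a bright square on its top. 260 g. The point is its centre, 14 mm above the underside
- dish_in (a point): fixed to the bench, grey plastic, the round dish for the knobs: outer diameter 148 mm, inner diameter 140 mm, rim 18 mm above the bench. The point is the centre of its inner floor, which lies 4 mm above the bench; z is up
- long_tray_in (a point): fixed to the bench, grey plastic, the long tray for the bars: inside 180 mm (its x) by 88 mm (its y), walls 4 mm thick, rim 18 mm above the bench. The point is the centre of its inner floor, 4 mm above the bench; z is up
- square_tray_in (a point): fixed to the bench, grey plastic, the square tray for the blank: inside 96 mm by 96 mm (x, y), walls 4 mm thick, rim 18 mm above the bench. The point is the centre of its inner floor, 4 mm above the bench; z is up
- loupe_center (a point): bystander: a black eye loupe standing among the pieces, a tapered tube 30 mm high, 32 mm wide at the foot and 24 mm at the top, with a glass top, 40 g; easily knocked, and not to be moved. The point is its centre, 15 mm above the bench
Mind the look-alikes: they are no part of the job. Leave any blue or pink look-alike of the part that bears knob_a_center alone.

How it is judged:
By the outcome, as a careful person would: the job done as asked, in the order asked, and still so for the second after the job is handed in, with the robot touching nothing.
It also fails if it takes over 109 s, if anything falls off the work surface, if the arm or the gripper's body presses on something with over 40 N, if the wrist force passes 120 N, or if a joint passes its speed limit or range.

## Working session

There is one attempt and no reset: what is moved stays moved. The work goes in short steps, Python scripts to look and compute and a tool call to move; the robot and the scene stay as the last step left them, time stands still between calls to the robot, and variables do not carry over. Pictures are saved under pics/ and viewed, at most 14 in all, crops included, and the job is handed in when it is done.

Besides the shell and the picture viewer there is one more tool, called as name(argument=value, ...) on one line, values as JSON. arm_command: Moves the arm, as the interface text tells. Shifts and turns lie within -1 to 1; 1 stands for 0.4 m of shift or pi rad of turn. Its arguments: {"type":"object","properties":{"rows":{"type":"array","items":{"type":"array","items":{"type":"number","minimum":-1,"maximum":1}}},"hand":{"type":"number"}},"required":["rows"]}

```bash
mkdir -p pics; python3 - <<'E'
from plant import env
import cv2
o=env.observe()
for k in("time_s","ee_pos","eef_rot","finger_gap","ft_force"):print(k,o[k])
print(env.grip_depth)
for n in("top","side","wrist"):
    print(n,env.get_calibration(n)); cv2.imwrite(f"pics/{n}0.png",env.get_image(n))
E
```

```text
time_s 0.0
ee_pos [241.98630349 575.99749351 230.74170404]
eef_rot [ 1.97598864e-01  9.80282808e-01 -5.31968797e-04 -1.51188719e-04]
finger_gap 85.53689777344378
ft_force [0.30921289 0.0095255  0.95170025]
18.700000000000003
top {'vertical_fov': 48.14297585428126, 'cx': 329.9370365607108, 'cy': 195.29388391361528, 'xyz': array([ 405.6957773 ,   16.25431506, 1069.24711982]), 'attitude': array([-0.70059849,  0.70977464, -0.05104901,  0.05268495])}
side {'vertical_fov': 57.90286456677383, 'cx': 319.665938541544, 'cy': 197.80478710828464, 'xyz': array([ 265.36297419, -611.88228985,  571.24745392]), 'attitude': array([ 0.87308175, -0.20236274,  0.09784521, -0.43267065])}
wrist {'vertical_fov': 65.70646984690485, 'cx': 320.737915790213, 'cy': 204.8343376534732, 'tool_from_camera': array([[-9.32131529e-05, -9.44835928e-01, -3.27543983e-01,
         8.47457340e+01],
       [ 9.99999722e-01, -3.30436358e-04,  6.68597281e-04,
         4.18197936e-01],
       [-7.39947173e-04, -3.27543829e-01,  9.44835696e-01,
        -1.44117843e+02],
       [ 0.00000000e+00,  0.00000000e+00,  0.00000000e+00,
         1.00000000e+00]])}
```

View pics/top0.png

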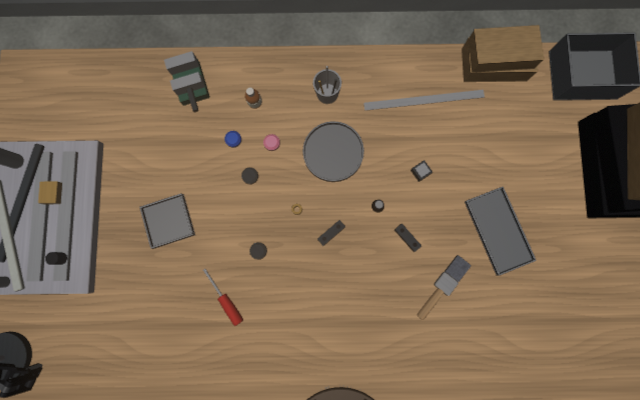

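View pics/side0.png

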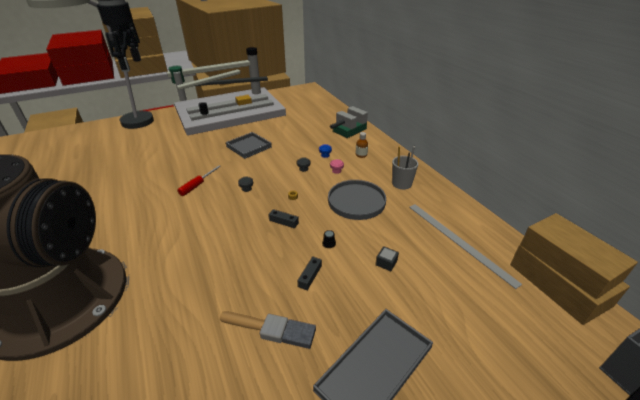

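The top view shows dark knobs at (250,176) and (258,251), with the look-alikes blue at (233,139) and pink at (272,143), which I leave alone. The bars are at (331,233) and (407,238), the blank at (422,171) and the loupe at (378,206). The dish is at (333,152), the square tray at (167,221) and the long tray at (500,231). I'll confirm these in an enlarged crop and measure.

```bash
cat > h.py <<'E'
import numpy as np, cv2
from scipy.spatial.transform import Rotation as R
from plant import env
def ray(n,uv,o=None):
    c=env.get_calibration(n); f=200/np.tan(np.radians(c["vertical_fov"]/2))
    p=(np.atleast_2d(np.array(uv,float))-[c["cx"],c["cy"]])/f
    if n=="wrist":
        r=np.linalg.norm(p,axis=1,keepdims=True)+1e-9
        d=np.hstack([p/r*np.sin(r),np.cos(r)]); T=c["tool_from_camera"]
        Q=R.from_quat(o["eef_rot"]).as_matrix()
        return np.array(o["ee_pos"])+Q@T[:3,3], d@(Q@T[:3,:3]).T
    d=np.hstack([p,np.ones((len(p),1))])
    return c["xyz"], d@R.from_quat(c["attitude"]).as_matrix().T
def world(n,uv,z,o=None):
    c,d=ray(n,uv,o); return c+d*((z-c[2])/d[:,2])[:,None]
def proj(n,P,o=None):
    c=env.get_calibration(n); f=200/np.tan(np.radians(c["vertical_fov"]/2)); P=np.atleast_2d(P)
    if n=="wrist":
        T=c["tool_from_camera"]; Q=R.from_quat(o["eef_rot"]).as_matrix()
        x=((P-o["ee_pos"])@Q-T[:3,3])@T[:3,:3]; s=np.linalg.norm(x[:,:2],axis=1)
        return x[:,:2]/s[:,None]*f*np.arctan2(s,x[:,2])[:,None]+[c["cx"],c["cy"]]
    x=(P-c["xyz"])@R.from_quat(c["attitude"]).as_matrix(); return x[:,:2]/x[:,2:]*f+[c["cx"],c["cy"]]
E
python3 - <<'E'
from h import *
im=cv2.imread("pics/top0.png")
cv2.imwrite("pics/crop.png",cv2.resize(im[125:265,225:445],None,fx=3.6,fy=3.6,interpolation=cv2.INTER_CUBIC))
for n,uv,z in [("kA",(250,176),22),("kB",(258,251),22),("barA",(331,233),22),("barB",(407,238),22),("blank",(422,171),28),("loupe",(378,206),30),("blue",(233,139),22),("pink",(272,143),22),("dish",(333,152),18),("sq",(167,221),18),("long",(500,231),18),("ring",(297,210),5)]:
    print(n,world("top",uv,z)[0].round(0))
print(world("top",[(466,203),(502,188),(534,260),(497,274),(142,207),(182,195),(194,234),(153,247),(303,152),(364,152)],18).round(0)[:,:2])
E
```

```text
kA [610. 207.  22.]
kB [432. 186.  22.]
barA [472.  16.  22.]
barB [ 458. -161.   22.]
blank [ 615. -201.   28.]
loupe [533. -94.  30.]
blue [701. 250.  22.]
pink [690. 156.  22.]
dish [666.   9.  18.]
sq [505. 402.  18.]
long [ 471. -380.   18.]
ring [529.  97.   5.]
[[ 538. -304.]
 [ 573. -391.]
 [ 403. -454.]
 [ 372. -366.]
 [ 539.  463.]
 [ 567.  369.]
 [ 474.  338.]
 [ 445.  433.]
 [ 667.   81.]
 [ 665.  -66.]]
```

View pics/crop.png

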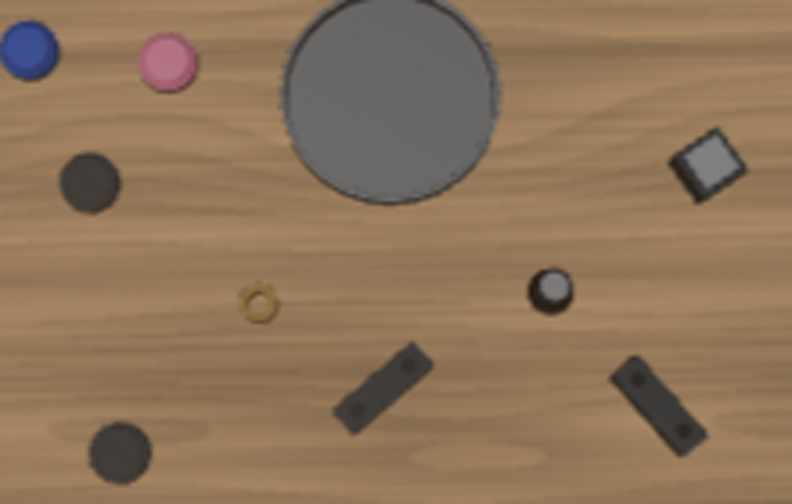

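View pics/wrist0.png

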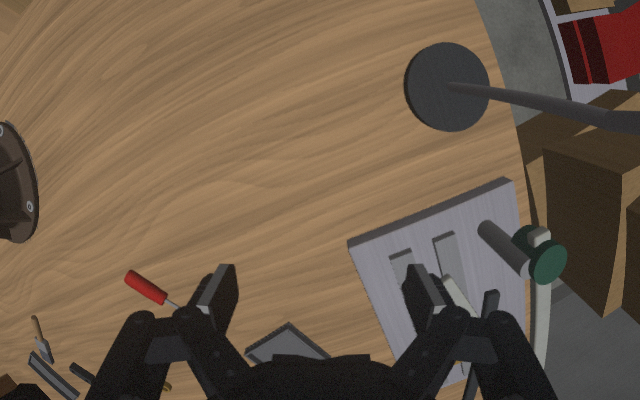

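The crop confirms it: two dark-grey knobs, crop (90,183) and (120,453). The blue and pink ones at the top are the look-alikes and are excluded. Both bars have two hole marks, and the blank has a bright square top. Next I'll fit silhouettes in the top and side cameras for poses accurate enough to grasp.

```bash
cat > fit.py <<'E'
from h import *
from scipy.optimize import minimize
def circ(prof): # [(r,z)]
    a=np.linspace(0,2*np.pi,48,endpoint=False)
    return np.vstack([np.c_[r*np.cos(a),r*np.sin(a),0*a+z] for r,z in prof])
def box(l,w,h): return np.array([[x*l/2,y*w/2,z] for x in(-1,1) for y in(-1,1) for z in(0,h)],float)
KN=circ([(14,0),(20,17),(20,27),(14,32)]); BAR=box(70,22,22); BL=box(36,36,28); LO=circ([(16,0),(12,30)])
DI=circ([(74,0),(74,18)]); LT=box(188,96,18); ST=box(104,104,18)
def hull(n,pts,p,z0=0):
    q=pts.copy(); c,s=np.cos(p[2]),np.sin(p[2])
    q=np.c_[c*q[:,0]-s*q[:,1]+p[0],s*q[:,0]+c*q[:,1]+p[1],q[:,2]+z0]
    return cv2.convexHull(proj(n,q).astype(np.float32))[:,0]
def mask(im,p0,r):
    hsv=cv2.cvtColor(im,cv2.COLOR_BGR2HSV); m=((hsv[...,1]<70)|(hsv[...,2]<60)).astype(np.uint8)
    c=np.round(p0).astype(int); x,y=max(c[0]-r,0),max(c[1]-r,0); out=np.zeros_like(m); out[y:c[1]+r,x:c[0]+r]=m[y:c[1]+r,x:c[0]+r]
    k,l,st,ce=cv2.connectedComponentsWithStats(out)
    i=1+np.argmax(st[1:,4]); return (l==i).astype(np.uint8)
def fit(n,im,pts,p0,r,yaw=True,z0=0):
    h=hull(n,pts,p0,z0); m=mask(im,h.mean(0),r)
    cn=max(cv2.findContours(m,0,2)[0],key=cv2.contourArea); m=cv2.drawContours(m*0,[cn],-1,1,-1).astype(float)
    S=8
    def cost(p):
        k=np.zeros(m.shape,np.uint8); o=hull(n,pts,p,z0)
        x0,y0=np.floor(h.mean(0)).astype(int)-r-4; w=2*r+8; x0=max(x0,0);y0=max(y0,0)
        k=np.zeros((w*S,w*S),np.uint8); cv2.fillConvexPoly(k,np.round((o-[x0,y0]+.5)*S).astype(np.int32),255)
        k=cv2.resize(k,(w,w),interpolation=cv2.INTER_AREA)/255.; t=m[y0:y0+w,x0:x0+w]
        return np.abs(k[:t.shape[0],:t.shape[1]]-t).sum()
    best=None
    for y in (np.radians(np.arange(0,180,15)) if yaw else [0]):
        s=np.array([[p0[0],p0[1],y],[p0[0]+12,p0[1],y],[p0[0],p0[1]+12,y],[p0[0],p0[1],y+(.2 if yaw else 0)]])
        if not yaw:
            q=minimize(lambda v:cost([v[0],v[1],0]),p0[:2],method="Nelder-Mead",options=dict(initial_simplex=s[:3,:2]))
        else: q=minimize(cost,s[0],method="Nelder-Mead",options=dict(initial_simplex=s,maxiter=150))
        if best is None or q.fun<best.fun: best=q
    return best.x,best.fun,m.sum()
OBJ=[("kA",KN,610,207,16,0),("kB",KN,432,186,16,0),("barA",BAR,472,16,25,1),("barB",BAR,458,-161,25,1),("blank",BL,615,-201,18,1),("loupe",LO,533,-94,16,0),("dish",DI,666,9,48,0),("sq",ST,505,402,40,1),("long",LT,471,-380,62,1)]
E
python3 - <<'E'
from fit import *
for n in("top","side"):
    im=cv2.imread(f"pics/{n}0.png")
    for nm,pts,x,y,r,yw in OBJ:
        try:
            p,c,a=fit(n,im,pts,[x,y,0],r if n=="top" else int(r*1.3),yw)
            print(n,nm,p[:2].round(1),(np.degrees(p[2])%180).round(1) if yw else "",round(c),round(a))
        except Exception as e: print(n,nm,e)
E
```

```text
top kA [611.8 208.8]  42 196
top kB [433.9 187.4]  40 209
top barA [473.9  16.8] 130.4 34 263
top barB time passes only in moves, steps and waits
top blank [ 619.3 -201.7] 126.6 38 242
top loupe [537.4 -95.5]  30 113
top dish [671.6   9.3]  78 2888
top sq [507.8 406.9] 17.6 74 2021
top long time passes only in moves, steps and waits
side kA [609.8 210.2]  43 122
side kB [433. 188.]  47 149
side barA [471.   16.8] 125.1 70 316
side barB time passes only in moves, steps and waits
side blank [ 617.8 -202.3] 40.8 64 354
side loupe [536.6 -95.8]  43 173
side dish [670.5  10.3]  117 1811
side sq time passes only in moves, steps and waits
side long [ 472.1 -383.2] 20.8 117 6162
```

```bash
sed -i 's/env.get_calibration(n)/CAL(n)/; s/^def ray/import functools\nCAL=functools.lru_cache(None)(lambda n: env.get_calibration(n))\ndef ray/' h.py; sed -i 's/c=env.get_calibration(n)/c=CAL(n)/' h.py
python3 - <<'E'
from fit import *
for n,ls in(("top",("barA","barB","long","blank")),("side",("barB","sq","blank"))):
    im=cv2.imread(f"pics/{n}0.png")
    for nm,pts,x,y,r,yw in OBJ:
        if nm in ls:
            p,c,a=fit(n,im,pts,[x,y,0],r if n=="top" else int(r*1.3),yw)
            print(n,nm,p[:2].round(1),(np.degrees(p[2])%180).round(1),round(c),round(a))
E
```

```text
top barA [473.9  16.8] 130.4 34 263
top barB [ 460.1 -163.5] 39.4 42 290
top blank [ 619.3 -201.7] 126.6 38 242
top long [ 474.2 -381.9] 20.5 74 3454
side barB [ 458.3 -163.4] 43.3 77 395
side blank [ 617.8 -202.3] 40.8 64 354
side sq [471.  648.9] 127.2 2013 2565
```

```bash
cat > plan.py <<'E'
import numpy as np,sys
def d(a,b):
    p=np.radians(a[3]); X=np.array([np.cos(p),np.sin(p)]);Y=np.array([np.sin(p),-np.cos(p)])
    w=np.array(b[:2])-a[:2]; t=-((b[3]-a[3]+180)%360-180)/180
    return np.array([X@w/400,Y@w/400,(a[2]-b[2])/400,t]).round(3)
E
python3 - <<'E'
from plan import *
P=157.2
L=[("start",(242.1,576.2,231.3,P)),("mid",(430,390,170,P)),("overA",(611,209,90,P)),("dishA",(641.5,22.4,90,P)),("overB",(433.5,187.5,90,P)),("dishB",(700.5,-2.4,90,P)),
("overbarA",(473,17,90,130.4)),("bA mid",(473,-180,100,60)),("longA",(473+43*np.cos(.358),-382.5+43*np.sin(.358),90,20.5)),
("overbarB",(459.5,-163.5,90,39.5)),("longB",(473-43*np.cos(.358),-382.5-43*np.sin(.358),90,20.5)),
("overblank",(618.5,-202,90,37.5)),("blmid",(610,110,120,28)),("sq",(507.5,406,90,17.6))]
for (n,a),(m,b) in zip(L,L[1:]): print(n,'->',m,np.round(b,1),d(a,b))
E
```

```text
start -> mid [430.  390.  170.  157.2] [-0.613 -0.247  0.153 -0.   ]
mid -> overA [611.  209.   90.  157.2] [-0.592 -0.242  0.2   -0.   ]
overA -> dishA [641.5  22.4  90.  157.2] [-0.251 -0.401  0.    -0.   ]
dishA -> overB [433.5 187.5  90.  157.2] [ 0.639  0.179  0.    -0.   ]
overB -> dishB [700.5  -2.4  90.  157.2] [-0.799 -0.179  0.    -0.   ]
dishB -> overbarA [473.   17.   90.  130.4] [ 0.543 -0.176  0.     0.149]
overbarA -> bA mid [ 473 -180  100   60] [-0.375 -0.319 -0.025  0.391]
bA mid -> longA [ 513.3 -367.4   90.    20.5] [-0.355  0.321  0.025  0.219]
longA -> overbarB [ 459.5 -163.5   90.    39.5] [ 0.053 -0.525  0.    -0.106]
overbarB -> longB [ 432.7 -397.6   90.    20.5] [-0.424  0.409  0.     0.106]
longB -> overblank [ 618.5 -202.    90.    37.5] [ 0.606 -0.295  0.    -0.094]
overblank -> blmid [610 110 120  28] [ 0.458 -0.632 -0.075  0.053]
blmid -> sq [507.5 406.   90.   17.6] [ 0.121 -0.774  0.075  0.058]
```

arm_command(rows=[[-0.08, -0.03, 0.02, 0], [-0.18, -0.07, 0.04, 0], [-0.29, -0.115, 0.07, 0], [-0.4, -0.16, 0.1, 0], [-0.5, -0.2, 0.125, 0], [-0.613, -0.247, 0.153, 0], [-0.72, -0.29, 0.19, 0], [-0.83, -0.335, 0.22, 0], [-0.92, -0.37, 0.26, 0], [-1, -0.403, 0.29, 0]], hand=-1)

```text
time_s: 1.4
ee_pos: [549.3, 271.4, 114.4]
eef_rot: [0.198, 0.98, -0.0, -0.0]
ft_force: [1.1, 0.5, 0.5]
finger_gap: 85.6
finger_force: 0.0
```

arm_command(rows=[[-0.08, -0.035, 0.03, 0], [-0.16, -0.07, 0.05, 0], [-0.205, -0.086, 0.063, 0], [-0.205, -0.086, 0.063, 0], [-0.205, -0.086, 0.063, 0], [-0.205, -0.086, 0.063, 0], [-0.205, -0.086, 0.063, 0], [-0.205, -0.086, 0.063, 0], [-0.205, -0.086, 0.063, 0], [-0.205, -0.086, 0.063, 0]])

```text
time_s: 2.65
ee_pos: [610.7, 209.2, 90.1]
eef_rot: [0.198, 0.98, 0.0, 0.0]
ft_force: [-0.1, -0.0, 0.2]
finger_gap: 85.4
finger_force: 0.0
```

```bash
python3 - <<'E'
from h import *
o=env.observe(); print(o["ee_pos"],o["q"],R.from_quat(o["eef_rot"]).as_matrix()[:,0])
cv2.imwrite("pics/w1.png",env.get_image("wrist"))
print(proj("wrist",[[611,209,32],[611,209,0],[631,209,22],[591,209,22]],o).round(0))
E
```

```text
[610.68354443 209.20035371  90.12173128] [ 2.27744275e-01  6.76837710e-01  1.63345644e+00  9.49829264e-05
  8.31247317e-01 -9.45357270e-01] [-9.21931447e-01  3.87353078e-01 -4.11003700e-07]
[[320. 225.]
 [320. 209.]
 [330. 242.]
 [309. 196.]]
```

View pics/w1.png

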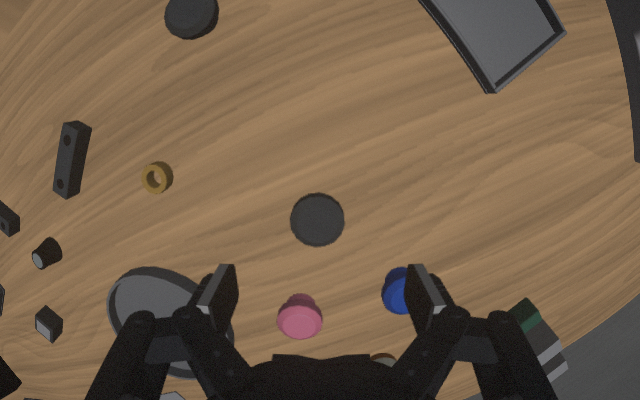

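The knob sits at (317,220) against a predicted (320,219), so the calibration is good. Blue and pink are clear of the fingers. I'll descend and grip.

arm_command(rows=[[0, 0, 0.04, 0], [0, 0, 0.08, 0], [0, 0, 0.12, 0], [0, 0, 0.16, 0], [0, 0, 0.19, 0], [0, 0, 0.205, 0], [0, 0, 0.215, 0], [0, 0, 0.215, 0], [0, 0, 0.215, 0], [0, 0, 0.215, 0]])

```text
time_s: 3.95
ee_pos: [610.9, 209.2, 4.5]
eef_rot: [0.198, 0.98, 0.0, 0.0]
ft_force: [-0.0, 0.4, -0.3]
finger_gap: 85.6
finger_force: 0.0
```

arm_command(rows=[[0, 0, 0, 0], [0, 0, 0, 0], [0, 0, 0, 0], [0, 0, 0, 0], [0, 0, 0, 0], [0, 0, 0, 0], [0, 0, 0, 0], [0, 0, 0, 0], [0, 0, 0, 0], [0, 0, 0, 0]], hand=1)

```text
time_s: 5.2
ee_pos: [610.7, 209.1, 4.5]
eef_rot: [0.198, 0.98, 0.0, 0.0]
ft_force: [-2.5, -0.6, 6.0]
finger_gap: 37.7
finger_force: 59.9
```

arm_command(rows=[[0, 0, -0.01, 0], [0, 0, -0.03, 0], [0, 0, -0.06, 0], [0, 0, -0.1, 0], [0, 0, -0.14, 0], [0, 0, -0.18, 0], [0, 0, -0.215, 0], [0, 0, -0.215, 0], [0, 0, -0.215, 0], [0, 0, -0.215, 0]])

```text
time_s: 6.45
ee_pos: [610.4, 209.1, 89.4]
eef_rot: [0.198, 0.98, -0.0, -0.001]
ft_force: [-0.1, -0.1, -1.4]
finger_gap: 37.3
finger_force: 60.2
```

```bash
python3 - <<'E'
from h import *
o=env.observe(); print(o["ee_pos"],o["ft_force"],o["finger_gap"])
w=env.get_image("wrist"); s=env.get_image("side")
c=proj("side",[o["ee_pos"]])[0].astype(int); print(c)
a=cv2.resize(w[150:350,200:440],(480,400)); b=cv2.resize(s[c[1]-60:c[1]+40,c[0]-40:c[0]+40],(320,400),interpolation=cv2.INTER_CUBIC)
cv2.imwrite("pics/g1.png",np.hstack([a,b]))
E
```

```text
[610.41329977 209.125881    89.42349468] [-0.10669892 -0.09652994 -1.35874514] 37.288372406941484
[302 141]
```

View pics/g1.png

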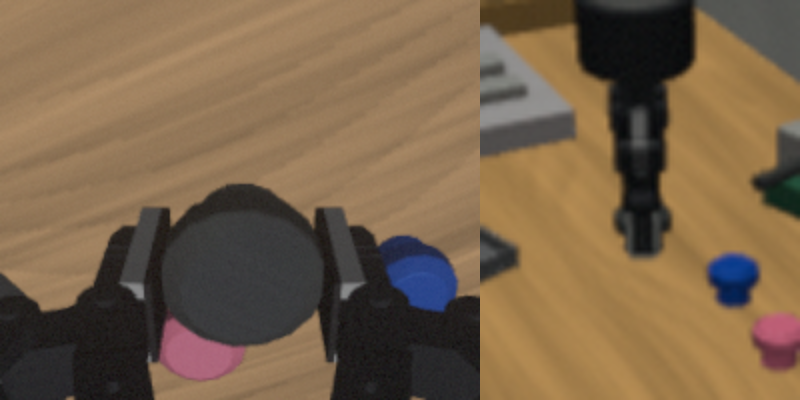

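Knob A is held upright at the head. I'll carry it to the dish.

arm_command(rows=[[-0.02, -0.03, 0, 0], [-0.06, -0.1, 0, 0], [-0.11, -0.18, 0, 0], [-0.16, -0.26, 0, 0], [-0.21, -0.33, 0, 0], [-0.24, -0.38, 0, 0], [-0.251, -0.401, 0, 0], [-0.251, -0.401, 0, 0], [-0.251, -0.401, 0, 0], [-0.251, -0.401, 0, 0]])

```text
time_s: 7.8
ee_pos: [641.0, 23.4, 90.1]
eef_rot: [0.197, 0.98, 0.0, 0.0]
ft_force: [-0.3, 0.6, -0.7]
finger_gap: 37.6
finger_force: 60.3
```

arm_command(rows=[[0, 0, 0.03, 0], [0, 0, 0.07, 0], [0, 0, 0.11, 0], [0, 0, 0.14, 0], [0, 0, 0.165, 0], [0, 0, 0.18, 0], [0, 0, 0.19, 0], [0, 0, 0.197, 0], [0, 0, 0.203, 0], [0, 0, 0.203, 0]])

```text
time_s: 9.05
ee_pos: [641.1, 22.4, 8.9]
eef_rot: [0.198, 0.98, 0.0, 0.0]
ft_force: [0.1, 0.6, -1.4]
finger_gap: 37.7
finger_force: 60.3
```

arm_command(rows=[[0, 0, 0.001, 0], [0, 0, 0.001, 0], [0, 0, 0.002, 0], [0, 0, 0.002, 0], [0, 0, 0.003, 0], [0, 0, 0.003, 0], [0, 0, 0.003, 0], [0, 0, 0.003, 0], [0, 0, 0.003, 0], [0, 0, 0.003, 0]])

```text
time_s: 10.3
ee_pos: [641.3, 22.4, 8.5]
eef_rot: [0.198, 0.98, 0.0, 0.0]
ft_force: [-1.7, 0.2, 8.6]
finger_gap: 37.6
finger_force: 61.2
```

Contact is made (8.6 N). I'll release with a limited opening.

arm_command(rows=[[0, 0, 0, 0], [0, 0, 0, 0], [0, 0, 0, 0], [0, 0, 0, 0], [0, 0, 0, 0], [0, 0, 0, 0], [0, 0, 0, 0], [0, 0, 0, 0], [0, 0, 0, 0], [0, 0, 0, 0]], hand=-0.25)

```text
time_s: 11.55
ee_pos: [641.1, 22.4, 7.7]
eef_rot: [0.198, 0.98, 0.0, -0.0]
ft_force: [-0.3, 0.1, -0.3]
finger_gap: 53.5
finger_force: 0.0
```

arm_command(rows=[[0, 0, -0.02, 0], [0, 0, -0.05, 0], [0, 0, -0.1, 0], [0, 0, -0.15, 0], [0.08, 0.022, -0.19, 0], [0.2, 0.056, -0.206, 0], [0.33, 0.092, -0.206, 0], [0.46, 0.128, -0.206, 0], [0.58, 0.162, -0.206, 0], [0.639, 0.179, -0.206, 0]])

```text
time_s: 12.8
ee_pos: [431.5, 188.6, 91.4]
eef_rot: [0.197, 0.98, 0.0, 0.0]
ft_force: [0.4, -0.3, 0.7]
finger_gap: 53.3
finger_force: 0.0
```

arm_command(rows=[[0, 0, 0, 0], [0, 0, 0.02, 0], [0, 0, 0.06, 0], [0, 0, 0.1, 0], [0, 0, 0.14, 0], [0, 0, 0.18, 0], [0, 0, 0.205, 0], [0, 0, 0.215, 0], [0, 0, 0.215, 0], [0, 0, 0.215, 0]], hand=-1)

```text
time_s: 14.05
ee_pos: [433.5, 187.5, 4.5]
eef_rot: [0.198, 0.98, 0.0, 0.0]
ft_force: [0.6, -0.1, 0.4]
finger_gap: 85.3
finger_force: 0.0
```

arm_command(rows=[[0, 0, 0, 0], [0, 0, 0, 0], [0, 0, 0, 0], [0, 0, 0, 0], [0, 0, 0, 0], [0, 0, 0, 0], [0, 0, 0, 0], [0, 0, 0, 0], [0, 0, 0, 0], [0, 0, 0, 0]], hand=1)

```text
time_s: 15.3
ee_pos: [433.2, 187.5, 4.7]
eef_rot: [0.198, 0.98, 0.0, 0.0]
ft_force: [-2.1, -1.3, 9.9]
finger_gap: 37.3
finger_force: 58.9
```

arm_command(rows=[[0, 0, -0.01, 0], [0, 0, -0.03, 0], [0, 0, -0.07, 0], [0, 0, -0.12, 0], [0, 0, -0.17, 0], [-0.03, -0.007, -0.215, 0], [-0.09, -0.02, -0.215, 0], [-0.18, -0.04, -0.215, 0], [-0.28, -0.063, -0.215, 0], [-0.38, -0.085, -0.215, 0]])

```text
time_s: 16.55
ee_pos: [561.0, 96.4, 90.6]
eef_rot: [0.198, 0.98, 0.0, 0.0]
ft_force: [1.0, -0.2, -0.8]
finger_gap: 37.9
finger_force: 60.2
```

arm_command(rows=[[-0.1, -0.022, 0, 0], [-0.2, -0.045, 0, 0], [-0.3, -0.067, 0, 0], [-0.37, -0.083, 0, 0], [-0.41, -0.091, 0, 0], [-0.419, -0.094, 0, 0], [-0.419, -0.094, 0, 0], [-0.419, -0.094, 0.03, 0], [-0.419, -0.094, 0.07, 0], [-0.419, -0.094, 0.11, 0]])

```text
time_s: 17.8
ee_pos: [699.7, -2.1, 44.5]
eef_rot: [0.197, 0.98, 0.0, -0.0]
ft_force: [-0.3, -0.3, -0.8]
finger_gap: 37.4
finger_force: 60.2
```

arm_command(rows=[[0, 0, 0.03, 0], [0, 0, 0.055, 0], [0, 0, 0.075, 0], [0, 0, 0.085, 0], [0, 0, 0.09, 0], [0, 0, 0.093, 0], [0, 0, 0.094, 0], [0, 0, 0.095, 0], [0, 0, 0.095, 0], [0, 0, 0.095, 0]])

```text
time_s: 19.05
ee_pos: [700.3, -2.4, 8.8]
eef_rot: [0.198, 0.98, 0.0, 0.0]
ft_force: [-2.0, -1.0, 5.6]
finger_gap: 37.6
finger_force: 60.7
```

arm_command(rows=[[0, 0, 0, 0], [0, 0, 0, 0], [0, 0, 0, 0], [0, 0, 0, 0], [0, 0, 0, 0], [0, 0, 0, 0], [0, 0, -0.02, 0], [0, 0, -0.06, 0], [0, 0, -0.11, 0], [0, 0, -0.16, 0]], hand=-0.25)

```text
time_s: 20.3
ee_pos: [700.4, -2.4, 74.2]
eef_rot: [0.198, 0.98, 0.0, 0.001]
ft_force: [-0.3, 0.6, -0.4]
finger_gap: 53.2
finger_force: 0.0
```

arm_command(rows=[[0.05, -0.017, -0.03, 0.02], [0.15, -0.05, -0.044, 0.05], [0.26, -0.085, -0.044, 0.08], [0.37, -0.12, -0.044, 0.11], [0.47, -0.153, -0.044, 0.14], [0.53, -0.172, -0.044, 0.149], [0.543, -0.176, -0.044, 0.149], [0.543, -0.176, -0.044, 0.149], [0.543, -0.176, -0.044, 0.149], [0.543, -0.176, -0.044, 0.149]], hand=-0.6)

```text
time_s: 21.55
ee_pos: [473.2, 16.8, 89.6]
eef_rot: [0.419, 0.908, 0.0, 0.0]
ft_force: [-0.8, -0.8, 0.5]
finger_gap: 68.6
finger_force: 0.0
```

```bash
python3 - <<'E'
from h import *
o=env.observe(); x=R.from_quat(o["eef_rot"]).as_matrix()[:,0]; print(o["ee_pos"],o["finger_gap"],np.degrees(np.arctan2(x[1],x[0])))
w=env.get_image("wrist"); s=env.get_image("side")
yy=np.radians(130.4); c,s_=np.cos(yy),np.sin(yy)
P=[[473+a*35*c-b*11*s_,17+a*35*s_+b*11*c,22] for a,b in((-1,-1),(-1,1),(1,1),(1,-1))]
q=proj("wrist",P,o); print(q.round(0))
cv2.polylines(w,[q.round().astype(np.int32)],True,(0,255,0),1)
cd=proj("side",[[671,10,18]])[0].astype(int)
b=cv2.resize(s[cd[1]-40:cd[1]+40,cd[0]-50:cd[0]+50],(400,320))
a=w[100:400,130:510]; cv2.imwrite("pics/b1.png",np.hstack([cv2.copyMakeBorder(a,0,20,0,0,0),b]))
E
```

```text
[473.21119582  16.77150393  89.59631208] 68.56292010162119 130.39575680765066
[[334. 261.]
 [306. 261.]
 [304. 173.]
 [336. 173.]]
```

View pics/b1.png

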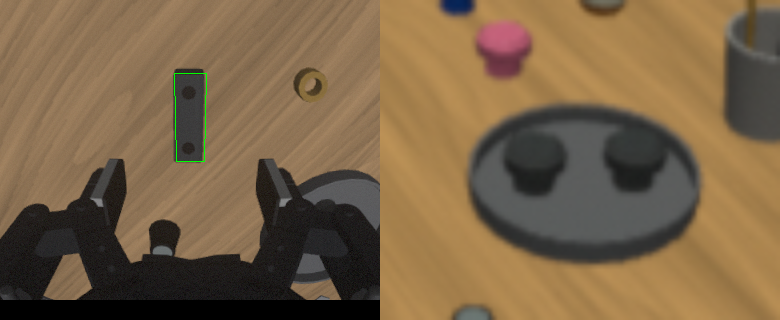

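Both knobs stand upright in the dish, and the bar outline matches within about 1 px. I'll descend on bar A.

arm_command(rows=[[0, 0, 0.03, 0], [0, 0, 0.07, 0], [0, 0, 0.11, 0], [0, 0, 0.15, 0], [0, 0, 0.18, 0], [0, 0, 0.2, 0], [0, 0, 0.21, 0], [0, 0, 0.213, 0], [0, 0, 0.213, 0], [0, 0, 0.213, 0]])

```text
time_s: 22.9
ee_pos: [472.8, 16.9, 4.8]
eef_rot: [0.42, 0.908, 0.0, 0.0]
ft_force: [-0.6, 0.7, 0.1]
finger_gap: 68.5
finger_force: 0.0
```

arm_command(rows=[[0, 0, 0, 0], [0, 0, 0, 0], [0, 0, 0, 0], [0, 0, 0, 0], [0, 0, 0, 0], [0, 0, 0, 0], [0, 0, 0, 0], [0, 0, 0, 0], [0, 0, 0, 0], [0, 0, 0, 0]], hand=1)

```text
time_s: 24.15
ee_pos: [472.5, 16.8, 4.8]
eef_rot: [0.42, 0.908, 0.0, 0.0]
ft_force: [-1.7, -1.2, 5.9]
finger_gap: 20.8
finger_force: 59.4
```

arm_command(rows=[[0, 0, -0.01, 0], [0, 0, -0.03, 0], [0, 0, -0.07, 0], [0, 0, -0.11, 0], [0, 0, -0.16, 0], [0, 0, -0.2, 0], [0, 0, -0.238, 0], [0, 0, -0.238, 0], [0, 0, -0.238, 0], [0, 0, -0.238, 0]])

```text
time_s: 25.4
ee_pos: [472.3, 16.9, 99.1]
eef_rot: [0.42, 0.908, -0.0, -0.001]
ft_force: [-0.0, -0.9, -3.5]
finger_gap: 20.6
finger_force: 59.0
```

arm_command(rows=[[-0.02, -0.016, 0, 0.02], [-0.05, -0.042, 0, 0.055], [-0.09, -0.076, 0, 0.1], [-0.135, -0.114, 0, 0.15], [-0.18, -0.153, 0, 0.2], [-0.23, -0.195, 0, 0.25], [-0.28, -0.238, 0, 0.3], [-0.325, -0.276, 0, 0.345], [-0.36, -0.306, 0, 0.38], [-0.375, -0.319, 0, 0.391]])

```text
time_s: 26.65
ee_pos: [472.4, -180.8, 99.1]
eef_rot: [0.866, 0.499, -0.0, -0.0]
ft_force: [-0.0, -0.2, -2.6]
finger_gap: 20.7
finger_force: 58.9
```

arm_command(rows=[[-0.02, 0.018, 0, 0.02], [-0.07, 0.063, 0, 0.05], [-0.14, 0.127, 0, 0.09], [-0.21, 0.19, 0, 0.13], [-0.27, 0.244, 0, 0.17], [-0.32, 0.29, 0, 0.2], [-0.345, 0.312, 0, 0.219], [-0.355, 0.321, 0, 0.219], [-0.355, 0.321, 0, 0.219], [-0.355, 0.321, 0, 0.219]])

```text
time_s: 27.9
ee_pos: [512.8, -366.5, 99.6]
eef_rot: [0.984, 0.179, -0.0, -0.0]
ft_force: [0.2, 0.3, -3.0]
finger_gap: 20.8
finger_force: 59.1
```

```bash
python3 - <<'E'
from h import *
o=env.observe(); x=R.from_quat(o["eef_rot"]).as_matrix()[:,0]; print(o["ee_pos"],o["q"][5],np.degrees(np.arctan2(x[1],x[0])))
w=env.get_image("wrist")
yy=np.radians(20.5); c,s_=np.cos(yy),np.sin(yy)
for L,W,z in((94,48,18),(90,44,4)):
    P=[[473+a*L*c-b*W*s_,-382.5+a*L*s_+b*W*c,z] for a,b in((-1,-1),(-1,1),(1,1),(1,-1))]
    cv2.polylines(w,[proj("wrist",P,o).round().astype(np.int32)],True,(0,255,0),1)
cv2.imwrite("pics/l1.png",w)
E
```

```text
[ 512.77380556 -366.48734195   99.56692545] 0.48444318145033294 20.677208685084114
```

View pics/l1.png

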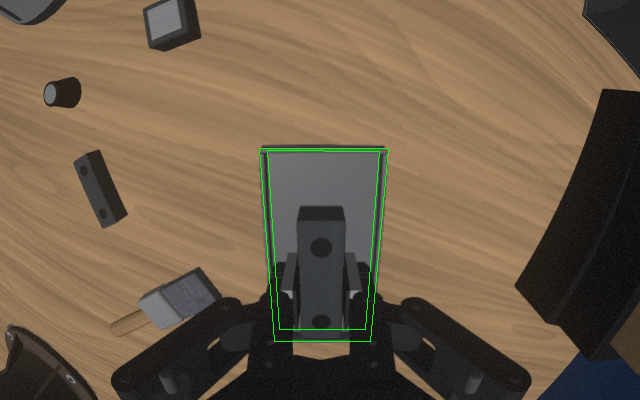

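The tray outline matches, and the bar is aligned with its free end inside the wall. Lowering.

arm_command(rows=[[0, 0, 0.03, 0], [0, 0, 0.07, 0], [0, 0, 0.12, 0], [0, 0, 0.16, 0], [0, 0, 0.19, 0], [0, 0, 0.21, 0], [0, 0, 0.22, 0], [0, 0, 0.225, 0], [0, 0, 0.228, 0], [0, 0, 0.228, 0]])

```text
time_s: 29.2
ee_pos: [513.0, -367.4, 8.9]
eef_rot: [0.984, 0.179, 0.0, 0.0]
ft_force: [0.9, 0.3, -1.7]
finger_gap: 20.5
finger_force: 59.2
```

arm_command(rows=[[0, 0, 0, 0], [0, 0, 0.001, 0], [0, 0, 0.001, 0], [0, 0, 0.001, 0], [0, 0, 0.001, 0], [0, 0, 0.001, 0], [0, 0, 0.001, 0], [0, 0, 0.001, 0], [0, 0, 0.001, 0], [0, 0, 0.001, 0]])

```text
time_s: 30.45
ee_pos: [513.0, -367.4, 8.8]
eef_rot: [0.984, 0.179, 0.0, 0.0]
ft_force: [-2.0, 0.9, 6.3]
finger_gap: 20.7
finger_force: 60.3
```

arm_command(rows=[[0, 0, 0, 0], [0, 0, 0, 0], [0, 0, 0, 0], [0, 0, 0, 0], [0, 0, 0, 0], [0, 0, 0, 0], [0, 0, -0.02, 0], [0, 0, -0.06, 0], [0, 0, -0.11, 0], [0, 0, -0.16, 0]], hand=0.1)

```text
time_s: 31.7
ee_pos: [513.0, -367.4, 74.1]
eef_rot: [0.984, 0.179, 0.0, 0.0]
ft_force: [-0.5, -0.0, 0.6]
finger_gap: 38.3
finger_force: 0.0
```

arm_command(rows=[[0.005, -0.05, -0.03, -0.01], [0.015, -0.15, -0.045, -0.03], [0.025, -0.25, -0.045, -0.05], [0.036, -0.36, -0.045, -0.07], [0.046, -0.46, -0.045, -0.09], [0.053, -0.52, -0.045, -0.106], [0.053, -0.525, -0.045, -0.106], [0.053, -0.525, -0.045, -0.106], [0.053, -0.525, -0.045, -0.106], [0.053, -0.525, -0.045, -0.106]], hand=-0.6)

```text
time_s: 32.95
ee_pos: [458.9, -163.8, 89.9]
eef_rot: [0.941, 0.339, 0.0, -0.0]
ft_force: [-0.1, 0.3, 0.4]
finger_gap: 68.4
finger_force: 0.0
```

```bash
python3 - <<'E'
from h import *
o=env.observe(); x=R.from_quat(o["eef_rot"]).as_matrix()[:,0]; print(o["ee_pos"],o["q"][5],np.degrees(np.arctan2(x[1],x[0])))
w=env.get_image("wrist")
yy=np.radians(39.5); c,s_=np.cos(yy),np.sin(yy)
P=[[459.5+a*35*c-b*11*s_,-163.5+a*35*s_+b*11*c,22] for a,b in((-1,-1),(-1,1),(1,1),(1,-1))]
cv2.polylines(w,[proj("wrist",P,o).round().astype(np.int32)],True,(0,255,0),1)
cv2.imwrite("pics/b2.png",w)
E
```

```text
[ 458.93336913 -163.84642729   89.94424458] 0.400834071077388 39.607160902925
```

View pics/b2.png

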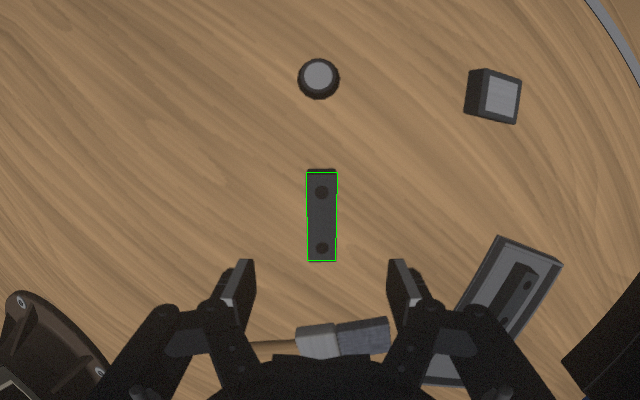

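Bar B's outline matches, the loupe at (318,78) is clear, and bar A lies in the tray. Gripping bar B.

arm_command(rows=[[0, 0, 0.03, 0], [0, 0, 0.07, 0], [0, 0, 0.11, 0], [0, 0, 0.15, 0], [0, 0, 0.18, 0], [0, 0, 0.2, 0], [0, 0, 0.21, 0], [0, 0, 0.213, 0], [0, 0, 0.213, 0], [0, 0, 0.213, 0]])

```text
time_s: 34.25
ee_pos: [459.0, -163.2, 5.2]
eef_rot: [0.941, 0.339, 0.0, 0.0]
ft_force: [-0.2, -0.4, -0.5]
finger_gap: 68.4
finger_force: 0.0
```

arm_command(rows=[[0, 0, 0, 0], [0, 0, 0, 0], [0, 0, 0, 0], [0, 0, 0, 0], [0, 0, 0, 0], [0, 0, 0, 0], [0, 0, 0, 0], [0, 0, 0, 0], [0, 0, 0, 0], [0, 0, 0, 0]], hand=1)

```text
time_s: 35.5
ee_pos: [458.9, -163.2, 5.2]
eef_rot: [0.941, 0.339, 0.0, 0.0]
ft_force: [-0.6, 0.5, 6.0]
finger_gap: 20.6
finger_force: 59.5
```

arm_command(rows=[[0, 0, -0.01, 0], [0, 0, -0.03, 0], [0, 0, -0.07, 0], [0, 0, -0.11, 0], [0, 0, -0.16, 0], [0, 0, -0.2, 0], [0, 0, -0.213, 0], [0, 0, -0.213, 0], [0, 0, -0.213, 0], [0, 0, -0.213, 0]])

```text
time_s: 36.75
ee_pos: [458.6, -163.1, 89.6]
eef_rot: [0.941, 0.339, -0.0, -0.0]
ft_force: [-0.8, -0.4, -2.2]
finger_gap: 20.9
finger_force: 58.8
```

arm_command(rows=[[-0.02, 0.019, 0, 0.01], [-0.07, 0.068, 0, 0.02], [-0.14, 0.135, 0, 0.04], [-0.21, 0.203, 0, 0.06], [-0.29, 0.28, 0, 0.08], [-0.36, 0.347, 0, 0.1], [-0.41, 0.395, 0, 0.106], [-0.424, 0.409, 0, 0.106], [-0.424, 0.409, 0, 0.106], [-0.424, 0.409, 0, 0.106]])

```text
time_s: 38.0
ee_pos: [432.7, -396.5, 90.0]
eef_rot: [0.984, 0.179, -0.0, -0.0]
ft_force: [-1.0, 0.0, -2.9]
finger_gap: 20.5
finger_force: 58.9
```

arm_command(rows=[[0, 0, 0.03, 0], [0, 0, 0.07, 0], [0, 0, 0.11, 0], [0, 0, 0.15, 0], [0, 0, 0.175, 0], [0, 0, 0.19, 0], [0, 0, 0.197, 0], [0, 0, 0.201, 0], [0, 0, 0.204, 0], [0, 0, 0.204, 0]])

```text
time_s: 39.25
ee_pos: [432.9, -397.5, 9.3]
eef_rot: [0.984, 0.179, 0.0, 0.0]
ft_force: [-2.0, 1.3, 4.6]
finger_gap: 20.9
finger_force: 59.7
```

arm_command(rows=[[0, 0, 0, 0], [0, 0, 0, 0], [0, 0, 0, 0], [0, 0, 0, 0], [0, 0, 0, 0], [0, 0, 0, 0], [0, 0, -0.02, 0], [0, 0, -0.06, 0], [0, 0, -0.11, 0], [0, 0, -0.16, 0]], hand=0.1)

```text
time_s: 40.5
ee_pos: [432.8, -397.5, 74.3]
eef_rot: [0.984, 0.179, 0.0, 0.0]
ft_force: [-0.3, 0.1, 0.0]
finger_gap: 38.4
finger_force: 0.0
```

arm_command(rows=[[0.03, -0.015, -0.02, -0.01], [0.11, -0.054, -0.042, -0.02], [0.21, -0.102, -0.042, -0.04], [0.32, -0.156, -0.042, -0.055], [0.43, -0.209, -0.042, -0.07], [0.52, -0.253, -0.042, -0.085], [0.58, -0.282, -0.042, -0.094], [0.606, -0.295, -0.042, -0.094], [0.606, -0.295, -0.042, -0.094], [0.606, -0.295, -0.042, -0.094]], hand=-0.9)

```text
time_s: 41.75
ee_pos: [617.6, -202.3, 89.3]
eef_rot: [0.947, 0.321, -0.0, -0.0]
ft_force: [-0.1, 0.1, 0.9]
finger_gap: 81.6
finger_force: 0.0
```

```bash
python3 - <<'E'
from h import *
o=env.observe(); x=R.from_quat(o["eef_rot"]).as_matrix()[:,0]; print(o["ee_pos"],o["q"][5],np.degrees(np.arctan2(x[1],x[0])))
w=env.get_image("wrist")
yy=np.radians(37.5); c,s_=np.cos(yy),np.sin(yy)
P=[[618.5+a*18*c-b*18*s_,-202+a*18*s_+b*18*c,28] for a,b in((-1,-1),(-1,1),(1,1),(1,-1))]
cv2.polylines(w,[proj("wrist",P,o).round().astype(np.int32)],True,(0,255,0),1)
cv2.imwrite("pics/k1.png",w)
E
```

```text
[ 617.55562216 -202.28998178   89.29039069] 0.49885841081551074 37.45951114856816
```

View pics/k1.png

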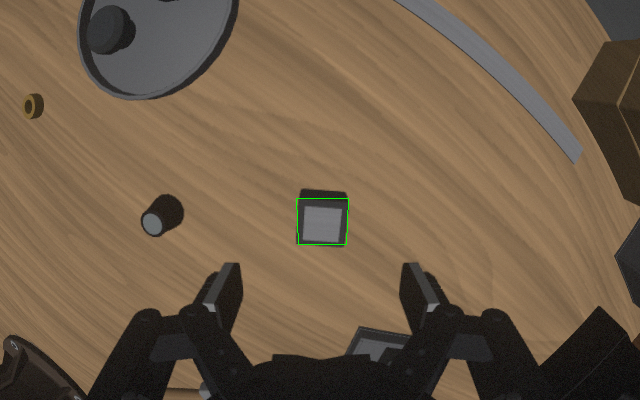

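The blank is at (322,222), rotated about 3° clockwise from the outline. I'll add a small twist, descend and grip.

arm_command(rows=[[0, 0, 0.03, 0.014], [0, 0, 0.07, 0.014], [0, 0, 0.11, 0.014], [0, 0, 0.15, 0.014], [0, 0, 0.18, 0.014], [0, 0, 0.2, 0.014], [0, 0, 0.208, 0.014], [0, 0, 0.211, 0.014], [0, 0, 0.211, 0.014], [0, 0, 0.211, 0.014]])

```text
time_s: 43.05
ee_pos: [618.3, -201.8, 5.3]
eef_rot: [0.954, 0.301, 0.0, 0.0]
ft_force: [0.1, 0.9, 0.2]
finger_gap: 81.4
finger_force: 0.0
```

arm_command(rows=[[0, 0, 0, 0], [0, 0, 0, 0], [0, 0, 0, 0], [0, 0, 0, 0], [0, 0, 0, 0], [0, 0, 0, 0], [0, 0, 0, 0], [0, 0, 0, 0], [0, 0, 0, 0], [0, 0, 0, 0]], hand=1)

```text
time_s: 44.3
ee_pos: [618.4, -201.8, 5.3]
eef_rot: [0.954, 0.301, 0.0, 0.0]
ft_force: [-0.6, -0.2, 5.3]
finger_gap: 34.6
finger_force: 60.8
```

arm_command(rows=[[0, 0, -0.01, 0], [0, 0, -0.03, 0], [0, 0, -0.07, 0], [0, 0, -0.11, 0], [0, 0, -0.16, 0], [0, 0, -0.21, 0], [0, 0, -0.25, 0], [0, 0, -0.26, 0], [0, 0, -0.26, 0], [0, 0, -0.26, 0]])

```text
time_s: 45.55
ee_pos: [617.8, -201.5, 108.1]
eef_rot: [0.954, 0.301, -0.0, -0.0]
ft_force: [-0.5, 0.2, -3.2]
finger_gap: 34.8
finger_force: 60.0
```

```bash
python3 - <<'E'
from plan import *
L=[(618.5,-202,109,35),(600,110,109,26),(507.5,406,109,17.6)]
for a,b in zip(L,L[1:]): print(d(a,b))
E
```

```text
[ 0.41  -0.665  0.     0.05 ]
[ 0.117 -0.766  0.     0.047]
```

arm_command(rows=[[0.01, -0.016, 0, 0], [0.04, -0.065, 0, 0.01], [0.085, -0.138, 0, 0.01], [0.13, -0.211, 0, 0.02], [0.18, -0.292, 0, 0.02], [0.23, -0.373, 0, 0.03], [0.28, -0.454, 0, 0.03], [0.33, -0.535, 0, 0.04], [0.375, -0.608, 0, 0.05], [0.41, -0.665, 0, 0.05]])

```text
time_s: 46.8
ee_pos: [599.4, 112.1, 108.6]
eef_rot: [0.974, 0.225, -0.0, -0.0]
ft_force: [0.4, -0.0, -3.8]
finger_gap: 35.2
finger_force: 59.9
```

arm_command(rows=[[0.012, -0.08, 0, 0.005], [0.027, -0.18, 0, 0.01], [0.043, -0.28, 0, 0.015], [0.058, -0.38, 0, 0.02], [0.073, -0.48, 0, 0.03], [0.089, -0.58, 0, 0.035], [0.102, -0.67, 0, 0.04], [0.112, -0.735, 0, 0.047], [0.117, -0.766, 0, 0.047], [0.117, -0.766, 0, 0.047]])

```text
time_s: 48.05
ee_pos: [507.4, 406.5, 108.6]
eef_rot: [0.988, 0.153, -0.0, 0.0]
ft_force: [-0.1, -0.5, -3.1]
finger_gap: 34.8
finger_force: 60.0
```

```bash
python3 - <<'E'
from h import *
o=env.observe(); x=R.from_quat(o["eef_rot"]).as_matrix()[:,0]; print(o["ee_pos"],o["q"][5],np.degrees(np.arctan2(x[1],x[0])),o["finger_gap"])
w=env.get_image("wrist")
yy=np.radians(17.6); c,s_=np.cos(yy),np.sin(yy)
for L,z in((52,18),(48,4)):
    P=[[507.5+a*L*c-b*L*s_,406+a*L*s_+b*L*c,z] for a,b in((-1,-1),(-1,1),(1,1),(1,-1))]
    cv2.polylines(w,[proj("wrist",P,o).round().astype(np.int32)],True,(0,255,0),1)
cv2.imwrite("pics/s1.png",w)
E
```

```text
[507.3560208  406.50004774 108.62998459] 1.837357380256696 17.614160451437062 34.848631938268746
```

View pics/s1.png

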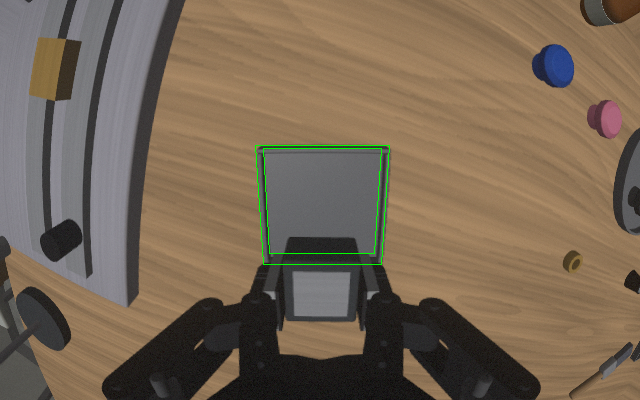

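The square tray outline matches and the blank is held square. Lowering.

arm_command(rows=[[0, 0, 0.03, 0], [0, 0, 0.08, 0], [0, 0, 0.13, 0], [0, 0, 0.18, 0], [0, 0, 0.215, 0], [0, 0, 0.235, 0], [0, 0, 0.243, 0], [0, 0, 0.247, 0], [0, 0, 0.25, 0], [0, 0, 0.25, 0]])

```text
time_s: 49.35
ee_pos: [508.0, 406.4, 9.4]
eef_rot: [0.988, 0.152, 0.0, -0.0]
ft_force: [0.7, 0.4, -2.1]
finger_gap: 35.1
finger_force: 60.1
```

arm_command(rows=[[0, 0, 0, 0], [0, 0, 0.001, 0], [0, 0, 0.001, 0], [0, 0, 0.001, 0], [0, 0, 0.001, 0], [0, 0, 0.001, 0], [0, 0, 0.001, 0], [0, 0, 0.001, 0], [0, 0, 0.001, 0], [0, 0, 0.001, 0]])

```text
time_s: 50.6
ee_pos: [508.0, 406.4, 9.3]
eef_rot: [0.988, 0.152, 0.0, -0.0]
ft_force: [-0.9, -1.1, 5.2]
finger_gap: 34.7
finger_force: 61.2
```

arm_command(rows=[[0, 0, 0, 0], [0, 0, 0, 0], [0, 0, 0, 0], [0, 0, 0, 0], [0, 0, 0, 0], [0, 0, 0, 0], [0, 0, -0.02, 0], [0, 0, -0.06, 0], [0, 0, -0.11, 0], [0, 0, -0.16, 0]], hand=-0.2)

```text
time_s: 51.85
ee_pos: [508.0, 406.3, 74.6]
eef_rot: [0.988, 0.152, 0.001, -0.0]
ft_force: [-0.7, -0.0, 0.8]
finger_gap: 51.6
finger_force: 0.0
```

arm_command(rows=[[0, 0, -0.05, 0], [0, 0, -0.1, 0], [0, 0, -0.15, 0], [0, 0, -0.2, 0], [0, 0, -0.25, 0], [0, 0, -0.25, 0], [0, 0, -0.25, 0], [0, 0, -0.25, 0], [0, 0, -0.25, 0], [0, 0, -0.25, 0]])

```text
time_s: 53.1
ee_pos: [507.7, 406.1, 172.1]
eef_rot: [0.988, 0.152, -0.0, 0.0]
ft_force: [0.4, -0.8, -0.4]
finger_gap: 50.9
finger_force: 0.0
```

```bash
python3 - <<'E'
from h import *
s=env.get_image("side"); w=env.get_image("wrist"); t=env.get_image("top")
def c(im,p,hw): p=np.round(p).astype(int); x=im[max(p[1]-hw,0):p[1]+hw,max(p[0]-hw,0):p[0]+hw]; return cv2.resize(x,(390,290),interpolation=cv2.INTER_CUBIC)
cv2.imwrite("pics/fin.png",np.vstack([np.hstack([c(s,proj("side",[[671,10,10]])[0],45),c(s,proj("side",[[473,-382,10]])[0],75)]),np.hstack([cv2.resize(w[80:400],(390,290)),cv2.resize(t[100:300,130:560],(390,290))])]))
E
```

```text
(no output)
```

View pics/fin.png

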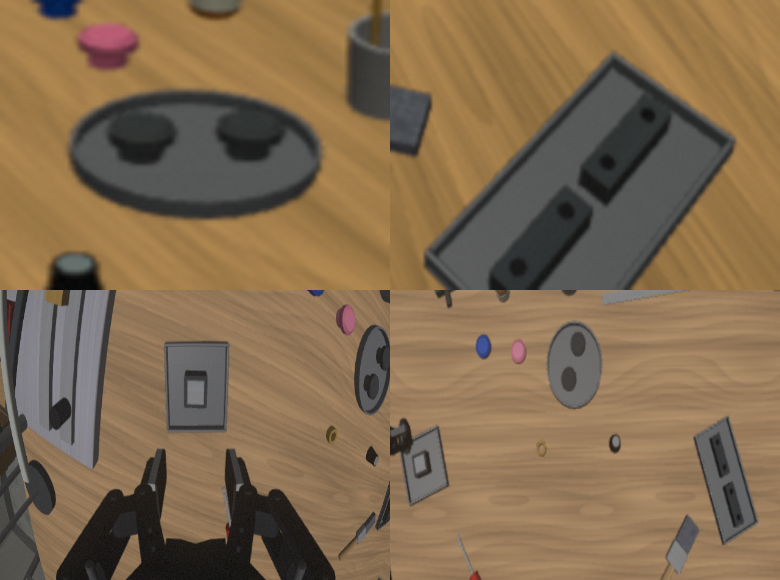

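The final view shows both knobs upright in the dish, both bars flat in the long tray and the blank upright in the square tray. The loupe is still standing in place. Handing in.

```bash
python3 -c "
from plant import env
print(env.hand_in())"
```

```text
the job is handed in; nothing more can be done
None
```

I handed the job in at about 53 s: both knobs are upright in the dish, both bars lie flat in the long tray, the blank is upright in the square tray, and the loupe and look-alikes were not touched.

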